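# Pack the staining kit tray

## Robot

A 7-joint arm with a two-finger parallel gripper is mounted at the origin on a cart in front of the work surface, level with it; the furniture and walls round the work are solid. World frame = base frame: x ahead of the robot, y to its left, z up, the work surface at z = 0. Lengths are in mm, angles in rad, forces in N, time in s.
With the tool pointing down it reaches from about 400 to 875 mm from the base axis. Payload 4.4 kg.
Tool frame: the origin (TCP) lies at the very end of the fingers, on their centre line; the grasp point (between the pads) lies 19 mm behind it; z points along the fingers, y is the line along which they close (so a half turn about z gives the same grasp; the last joint's range is limited). The gripper opens to 85 mm and grips with 20 to 120 N. Pads are 22 mm wide; open, the fingers measure 114 mm over their backs; the gripper's body (76 mm by 85 mm) begins 54 mm behind the grasp point. The pads swing forward as they close: fully open they stand 13 mm farther back than shut.
Start: joints at [1.156, 0.628, 0.038, 1.517, -0.027, 0.996, -0.02], TCP at [222.179, -610.864, 231.313] pointing down, gripper open.
Joint ranges: [-3.06, 3.06], [-0.37, 2.12], [-1.25, 1.32], [0.18, 2.47], [-1.1, 4.24], [0.23, 1.98], [-2.94, 2.94]. Speed limits (rad/s): [2.57, 2.57, 3.14, 3.14, 3.14, 3.14, 3.14].

## Interface

Orientations are given as [roll, pitch, yaw] about the fixed x, y, z axes, in that order (R = Rz(yaw) Ry(pitch) Rx(roll)).
In Python, from cell import read_state, get_image, camera_info, finish_job gives the robot as it stands.
- The arm moves only by the tool play_rows, never from a script. Its argument "deltas" is one flat list of numbers, 7 for each row, row after row: the shift along the tool's x, y, z in mm, then the turn, a rotation vector about the tool's x, y, z in rad, then the opening, from 0 (shut) to 1 (fully open). In form: [dx, dy, dz, ax, ay, az, grip, dx, dy, dz, ax, ay, az, grip, ...]. A call has 1 to 10 rows; each row is the pose to reach, as a shift and turn from the pose commanded when the call began, along the tool's axes at that moment; what a row does not reach only later rows make up. A row lasts 1/8 s, in which the tool goes at most 62.5 mm and 10.7 degrees, less where a joint would pass 70% of its speed; a pose out of reach is approached as far as the arm can. A call with a gripper value outside its range is refused whole. The fingers move at their own pace and stop on an object; the grip force is fixed at half the most. Time passes only in rows, so rows that repeat a pose let the fingers close. It gives the time, the measured TCP pose, the force, the opening and the grip force at its end, in the units of the state.
- read_state(): the state, without advancing time (a new reading comes with each control period).
- get_image(name): name is "side" or "top"; returns the picture (480x640x3 uint8, red, green, blue); there is no depth.
- camera_info(name): a dict with "fx", "fy", "cx", "cy" (pixels), "distortion" ([k1, k2, p1, p2, k3] as OpenCV has them; the pictures are not rectified), "T" (4x4, takes a point from camera to world coordinates). Camera axes: x right, y down, z forward; pixel columns grow to the right and rows downward; lengths in mm; the calibration is good to about 2 mm. A picture is of the moment at which its call begins. camera_info takes no time and is no camera call.
- finish_job(): hands the job in; it is judged then, once.
The state is a dict: "clock": time; "qpos": joint angles; "qd": joint speeds; "tau": joint torques, N m; "eef_pos": TCP position; "tool_rot": TCP orientation; "force": force on the tool from outside, world axes, zero at the start; "torque": the same for the moment, N m; "width": finger opening in mm; "gripper_force": force on a finger pad.
Only numpy, scipy, OpenCV 4.12 (cv2) and the standard library are available. Lean on these libraries where they do the work, as an engineer would, in place of code of your own. Each camera call takes 0.05 s, during which the arm holds its last target. There are 200 camera calls.

## Task

Finish packing the shallow grey kit tray on the bench, which already holds the blue slide box: stand the glass beaker and the small screw-cap reagent bottle in the free space beside the slide box. Both must end upright on the tray's floor, next to each other (the bottle not in the beaker), with the slide box still lying flat in the tray; do not tip them over, and mind the microscope at the left, close to where the arm starts.

Things in the scene. Friction and masses are not known exactly. Their poses are not given: they have to be found in the camera images.
- kit: Shallow open grey plastic tray, fixed. Origin: centre of its underside; x, y along its sides, z up. Inside 124 mm (x) by 168 mm (y), walls and floor 5 mm thick, rim 32 mm high with a 6 mm outward lip; lugs at both y ends. Slide box in the -y half; free strip: y about +5 to +84 mm, all 124 mm of x, just long enough for beaker and bottle one behind the other along x.
- slide_box: Closed blue slide box, flat block 88 x 98 x 38 mm, loose, already lying in the tray's -y half, its top 43 mm above the bench. Origin: centre of its underside, z up. Its 98 mm side (own y) runs along the tray's x; its edge towards the free strip lies 42 mm from its origin.
- beaker: Clear glass beaker, open at the top, 62 mm in diameter, 78 mm tall, about 70 g, standing on the bench; small spout at its -y side (66 mm overall along y). Origin: centre of its underside, z up; the round body's axis lies 2 mm towards its own +y. Eight-sided to the touch, with flats at x = -30 and +30 mm (a 60 mm grasp along its x); bears a 25 N grip.
- vial: Small reagent bottle with black screw cap, round, 28 mm in diameter, 58 mm tall, about 45 g, standing on the bench; bears a 25 N grip. Origin: centre of its underside, z up. Not wanted: the tall white sample bottle (58 mm wide, 174 mm tall) and the white domed burner cap (37 mm wide, 32 mm tall) that stand about.
Mind the look-alikes: they are no part of the job. Leave any orange or red look-alike of the beaker alone.

How it is judged:
By the outcome, as a careful person would: the job done as asked, in the order asked, and still so for the second after the job is handed in, with the robot touching nothing.
It also fails if it takes over 56 s, if anything falls off the work surface, if the arm or the gripper's body presses on something with over 40 N, if the wrist force passes 120 N, or if a joint passes its speed limit or range.

## Working session

There is one attempt and no reset: what is moved stays moved. The work goes in short steps, Python scripts to look and compute and a tool call to move; the robot and the scene stay as the last step left them, time stands still between calls to the robot, and variables do not carry over. Pictures are saved under pics/ and viewed, at most 10 in all, crops included, and the job is handed in when it is done.

Besides the shell and the picture viewer there is one more tool, called after "Emit:" as name(argument=value, ...), one argument or row to a line, values as JSON. play_rows: Moves the arm, as the interface text tells. Its arguments: {"type":"object","properties":{"deltas":{"type":"array"}},"required":["deltas"]}

```bash
mkdir -p pics; python3 - <<'E'
from cell import *
import cv2
for n in("side","top"):
    cv2.imwrite(f"pics/{n}0.png",get_image(n)[:,:,::-1]); c=camera_info(n); print({k:(v.round(4).tolist() if hasattr(v,'round') and k=="T" else v) for k,v in c.items()})
s=read_state();print(s)
E
```

```text
{'fx': 512.5816488669193, 'fy': 512.5816488669193, 'cx': 316.57455570799544, 'cy': 233.74034008922132, 'distortion': array([-0.13767014,  0.        ,  0.        ,  0.        ,  0.        ]), 'T': [[-0.97, -0.0787, 0.2301, 231.4349], [-0.2421, 0.4023, -0.8829, 1179.8059], [-0.0231, -0.9121, -0.4093, 584.159], [0.0, 0.0, 0.0, 1.0]]}
{'fx': 579.4066142905147, 'fy': 579.4066142905147, 'cx': 324.8266462197533, 'cy': 241.85021090590158, 'distortion': array([-0.17155035,  0.        ,  0.        ,  0.        ,  0.        ]), 'T': [[-0.0096, -0.9914, 0.1307, 342.945], [-0.9999, 0.0112, 0.0113, 18.2433], [-0.0126, -0.1305, -0.9914, 1499.2623], [0.0, 0.0, 0.0, 1.0]]}
{'clock': 0.1, 'qpos': array([ 1.15619784,  0.62922667,  0.03844635,  1.51827799, -0.02702899,
        0.99630216, -0.02000951]), 'qd': array([ 7.57847209e-04, -1.24731753e-03,  1.18919181e-03, -7.01575786e-04,
       -1.72536669e-03, -3.98946016e-07,  3.51925128e-04]), 'tau': array([ 3.34013777e-03, -5.64527929e+01,  1.23055849e+00, -1.93971634e+01,
        1.12292968e-02,  5.48025899e-03,  1.71689010e-05]), 'eef_pos': array([ 221.99276198, -610.31653432,  230.4953513 ]), 'tool_rot': array([-3.13989601e+00, -7.45292118e-06,  3.48771684e-01]), 'force': array([ 0.87296158, -0.16959015, -0.48304277]), 'torque': array([ 0.00519228, -0.02699938, -0.0453399 ]), 'gripper_force': 0.0, 'width': 85.72566763000864}
```

View pics/side0.png

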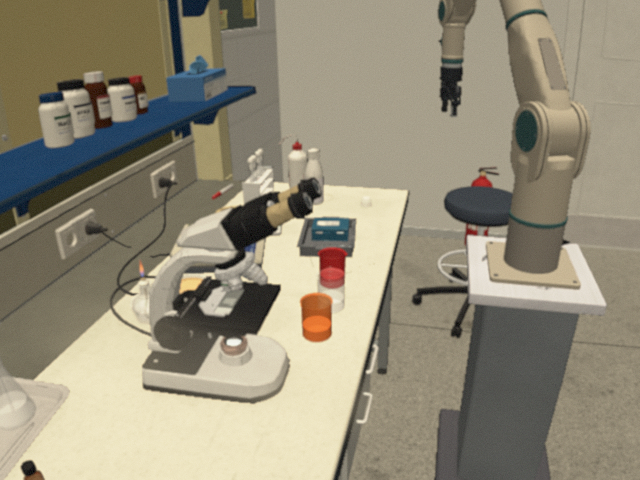

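View pics/top0.png

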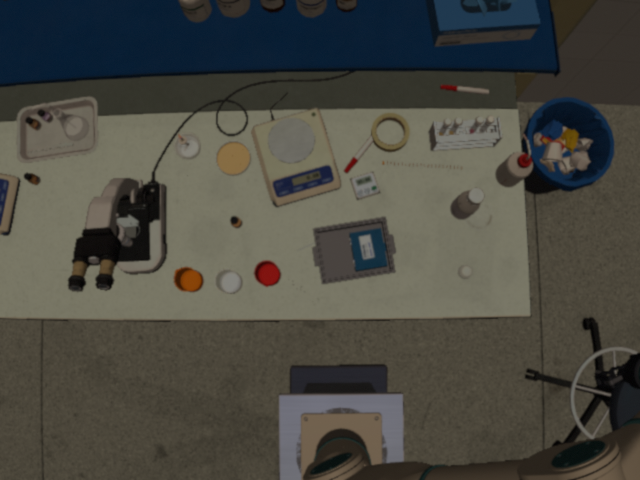

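```bash
python3 - <<'E'
import cv2,numpy as np
t=cv2.imread("pics/top0.png");s=cv2.imread("pics/side0.png")
cv2.imwrite("pics/tc.png",cv2.resize(t[205:300,165:300],None,fx=5.9,fy=5.9,interpolation=cv2.INTER_CUBIC))
a=cv2.resize(t[210:290,305:405],(800,640),interpolation=cv2.INTER_CUBIC)[:600]
cv2.imwrite("pics/tray.png",a)
cv2.imwrite("pics/sc.png",cv2.resize(s[205:345,225:405],None,fx=4.2,fy=4.2,interpolation=cv2.INTER_CUBIC))
E
```

```text
(no output)
```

View pics/tc.png

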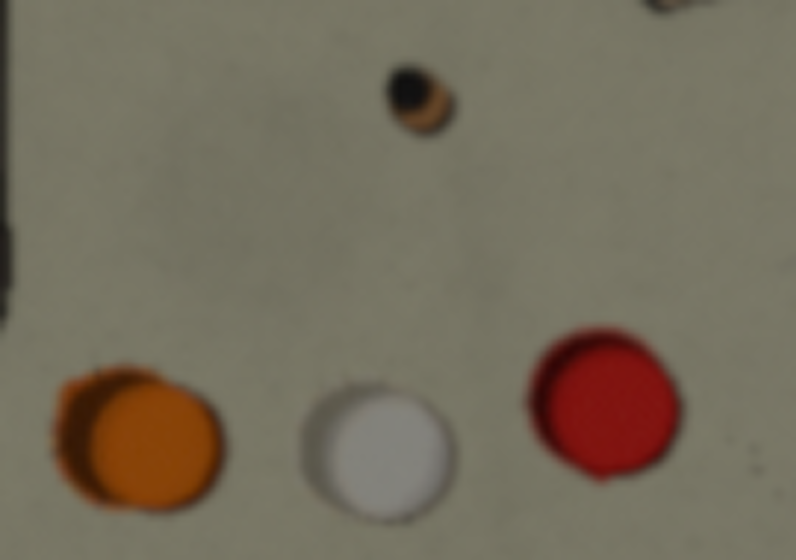

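View pics/tray.png

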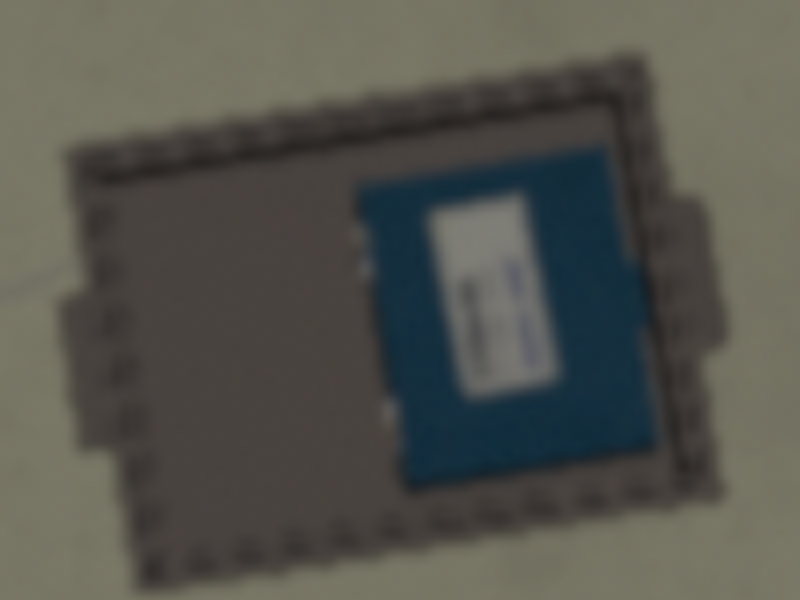

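View pics/sc.png

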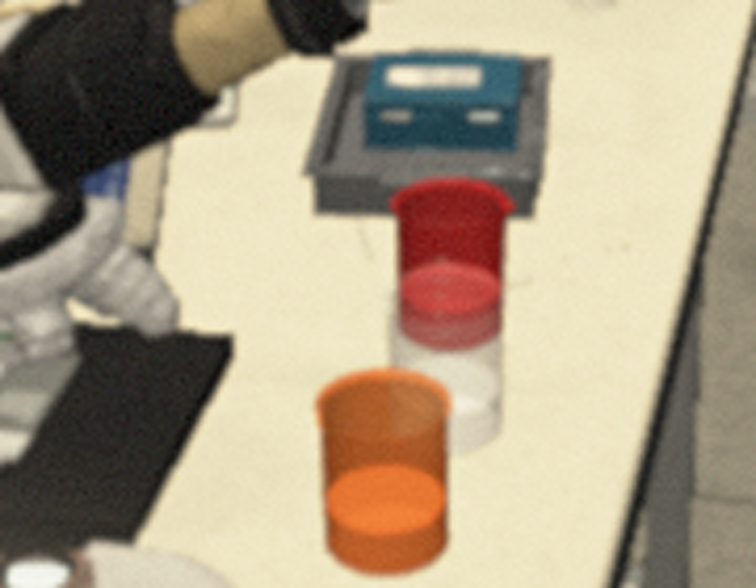

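```bash
cat > h.py <<'E'
import numpy as np,cv2
from cell import *
def ray(n,p):
    c=camera_info(n);K=np.array([[c['fx'],0,c['cx']],[0,c['fy'],c['cy']],[0,0,1]])
    u=cv2.undistortPoints(np.array([[p]],float),K,np.array(c['distortion'])).ravel()
    T=np.array(c['T']);return T[:3,3],T[:3,:3]@[u[0],u[1],1]
def onz(n,p,z):
    o,d=ray(n,p);return (o+d*(z-o[2])/d[2])[:2].round(1)
def tri(p,q):
    (a,d),(b,e)=ray('top',p),ray('side',q);s=np.linalg.lstsq(np.c_[d,-e],b-a,rcond=None)[0]
    A,B=a+d*s[0],b+e*s[1];return ((A+B)/2).round(1),np.linalg.norm(A-B).round(1)
tc=lambda x,y:(x/5.9+165-.4,y/5.9+205-.4)
tr=lambda x,y:(x/8+305-.4,y/8+210-.4)
sc=lambda x,y:(x/4.2+225-.4,y/4.2+205-.4)
E
python3 - <<'E'
from h import *
C=[onz('top',tr(*p),32) for p in[(70,150),(640,58),(718,495),(140,590)]];print('tray',C,np.mean(C,0))
for a,b in((0,1),(3,2),(3,0),(2,1)):
    d=C[b]-C[a];print(np.hypot(*d),np.degrees(np.arctan2(d[1],d[0])))
print('side tray',[onz('side',sc(*p),32) for p in[(305,175),(338,53),(550,55),(535,178)]])
print('tray TL/TR tri',tri(tr(70,150),sc(305,175)),tri(tr(640,58),sc(338,53)))
B=[onz('top',tr(*p),43) for p in[(358,188),(608,148),(655,450),(405,490)]];print('box',B,np.mean(B,0))
print('beaker rim',onz('top',tc(378,451),78),'ext',onz('top',tc(303,451),78),onz('top',tc(388,455),10))
print('side base front',onz('side',sc(446,452),0))
print('vial cap',onz('top',tc(408,90),58),'base',onz('top',tc(430,112),0))
print('red',onz('top',tc(605,405),40),'orange rim',onz('top',tc(125,440),78),onz('side',sc(386,573),0))
s=cv2.imread('pics/top0.png')[255:300,205:300].astype(float)
s=np.clip((s-40)*2.2,0,255).astype(np.uint8)
cv2.imwrite('pics/bk.png',cv2.resize(s,None,fx=8.4,fy=8.4,interpolation=cv2.INTER_CUBIC))
E
```

```text
tray [array([571.6,  64. ]), array([ 599.4, -119.4]), array([ 458.4, -141. ]), array([430.4,  42.9])] [514.95  -38.375]
185.49501341006447 -81.38065005983168
186.01938071072058 -81.34282444896988
142.7678185026304 8.499015103302765
142.6448737249257 8.709516422004965
side tray [array([570.9,  72.4]), array([ 601.7, -116.1]), array([ 460.6, -139.5]), array([436.1,  49.8])]
tray TL/TR tri (array([572.8,  64.3,  27.9]), np.float64(1.2)) (array([ 601.1, -119.2,   30.6]), np.float64(2.9))
box [array([556.6, -27.7]), array([ 568.6, -107.4]), array([ 472. , -120.2]), array([460.3, -41.1])] [514.375 -74.1  ]
beaker rim [435.3 273. ] ext [435.5 304.9] [437.9 280.7]
side base front [434.3 300.7]
vial cap [591.8 265.3] base [591.7 265.2]
red [456.8 181.6] orange rim [440.5 381.2] [439.  404.6]
```

View pics/bk.png

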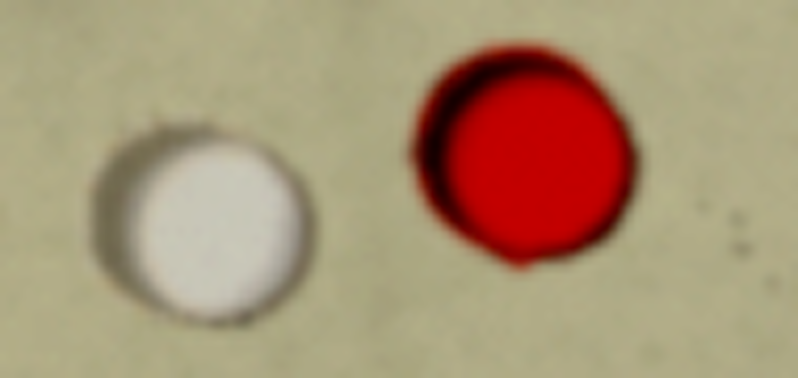

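The top view shows the clear beaker at pixel (228, 281) between the orange and red look-alikes. The bottle is at (234, 221), and the tray is turned about 8.6°, with its free strip on the left (+y). Because the microscope hides the bottle in the side view, I only have its position from above.

Emit:
play_rows(
  deltas=[366,-251,0,0,0,0,1,366,-251,0,0,0,0,1,366,-251,0,0,0,0,1,366,-251,0,0,0,0,1,366,-251,0,0,0,0,1,366,-251,0,0,0,0,1,366,-251,0,0,0,0,1,366,-251,0,0,0,0,1,366,-251,0,0,0,0,1],
)

```text
clock: 1.23
eef_pos: [480.1, -249.7, 231.0]
tool_rot: [-3.141, 0.001, 0.35]
force: [-0.5, 0.1, -0.5]
width: 85.4
gripper_force: 0.0
```

Emit:
play_rows(
  deltas=[139,-508,81,0,0,-0.05,1,139,-508,81,0,0,-0.05,1,139,-508,81,0,0,-0.05,1,139,-508,81,0,0,-0.05,1,139,-508,81,0,0,-0.05,1,139,-508,81,0,0,-0.05,1,139,-508,81,0,0,-0.05,1,139,-508,81,0,0,-0.05,1,139,-508,81,0,0,-0.05,1,139,-508,81,0,0,-0.05,1],
)

```text
clock: 2.48
eef_pos: [437.6, 276.0, 149.8]
tool_rot: [-3.141, 0.0, 0.401]
force: [0.1, 0.2, -0.3]
width: 85.7
gripper_force: 0.0
```

```bash
python3 - <<'E'
from h import *
s=get_image("side");t=get_image("top")
cv2.imwrite('pics/ap.png',np.hstack([cv2.resize(s[210:350,270:390],(400,467),interpolation=cv2.INTER_CUBIC),cv2.resize(t[220:320,185:270],(397,467),interpolation=cv2.INTER_CUBIC)])[:,:,::-1])
E
```

```text
(no output)
```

View pics/ap.png

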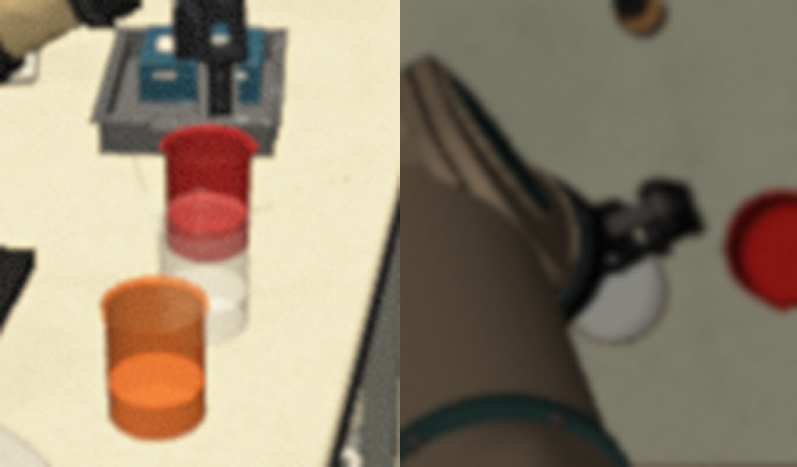

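The view shows the gripper lined up over the clear beaker: its fingers sit about 5 mm off centre in the side view, which the perspective accounts for. I'll go down.

Emit:
play_rows(
  deltas=[0,0,30,0,0,0,1,0,0,60,0,0,0,1,0,0,85,0,0,0,1,0,0,100,0,0,0,1,0,0,112,0,0,0,1,0,0,112,0,0,0,1],
)

```text
clock: 3.32
eef_pos: [437.5, 274.3, 38.0]
tool_rot: [3.141, 0.001, 0.398]
force: [0.7, 0.1, 0.2]
width: 85.6
gripper_force: 0.0
```

Emit:
play_rows(
  deltas=[0,0,0,0,0,0,0.8,0,0,0,0,0,0,0.7,0,0,0,0,0,0,0.6,0,0,0,0,0,0,0.5,0,0,0,0,0,0,0.5,0,0,0,0,0,0,0.5],
)

```text
clock: 4.08
eef_pos: [437.8, 275.6, 39.6]
tool_rot: [-3.141, -0.002, 0.399]
force: [-1.4, -0.4, 6.8]
width: 58.7
gripper_force: 63.4
```

Emit:
play_rows(
  deltas=[0,0,0,0,0,0,0.68,0,0,0,0,0,0,0.68,0,0,0,0,0,0,0.68],
)

```text
clock: 4.45
eef_pos: [437.9, 275.6, 39.6]
tool_rot: [-3.141, -0.002, 0.399]
force: [-0.7, -0.1, 7.2]
width: 58.6
gripper_force: 63.4
```

Emit:
play_rows(
  deltas=[0,0,-5,0,0,0,0.5,0,0,-15,0,0,0,0.5,0,0,-30,0,0,0,0.5,0,0,-50,0,0,0,0.5,0,0,-70,0,0,0,0.5,0,0,-90,0,0,0,0.5,0,0,-110,0,0,0,0.5,0,0,-120,0,0,0,0.5,0,0,-125,0,0,0,0.5,0,0,-125,0,0,0,0.5],
)

```text
clock: 5.7
eef_pos: [437.3, 274.9, 163.3]
tool_rot: [3.142, 0.0, 0.399]
force: [-0.4, -0.5, -1.7]
width: 58.4
gripper_force: 64.2
```

Emit:
play_rows(
  deltas=[-3,12,0,0,0,0.01,0.5,-9,40,0,0,0,0.04,0.5,-17,75,0,0,0,0.07,0.5,-26,112,0,0,0,0.1,0.5,-35,150,0,0,0,0.14,0.5,-43,188,0,0,0,0.17,0.5,-51,222,0,0,0,0.2,0.5,-58,250,0,0,0,0.23,0.5,-61,264,0,0,0,0.25,0.5,-62,269,0,0,0,0.25,0.5],
)

```text
clock: 6.95
eef_pos: [484.4, 2.3, 163.0]
tool_rot: [-3.142, 0.001, 0.148]
force: [0.0, 0.5, -1.2]
width: 58.8
gripper_force: 64.3
```

```bash
python3 - <<'E'
from h import *
s=get_image("side");t=get_image("top")
cv2.imwrite('pics/pl.png',np.hstack([cv2.resize(s[165:285,280:375],(420,530),interpolation=cv2.INTER_CUBIC),cv2.resize(t[200:310,300:379],(380,530),interpolation=cv2.INTER_CUBIC)])[:,:,::-1])
E
```

```text
(no output)
```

View pics/pl.png

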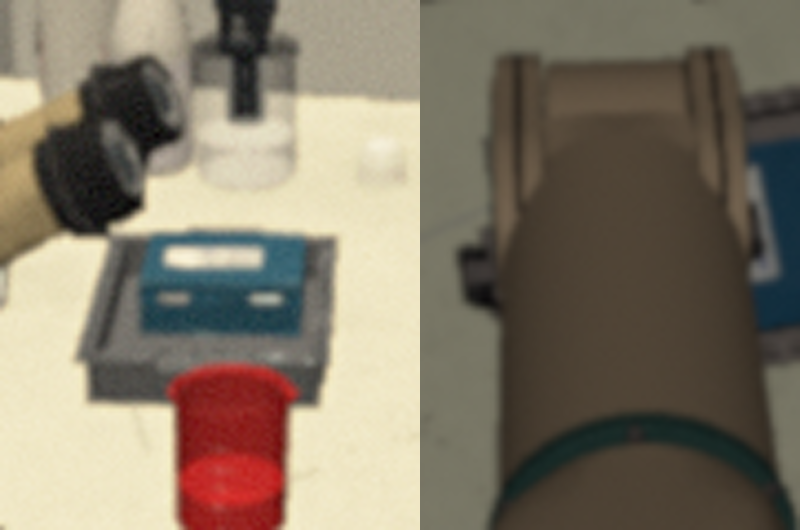

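The side view shows the beaker upright and centred on the fingers at column 245 of the crop, roughly 4 mm towards +x of the tool. I'll shift the tool 3 mm to make up for it and lower it.

Emit:
play_rows(
  deltas=[-3,0,10,0,0,0,0.5,-3,0,30,0,0,0,0.5,-3,0,50,0,0,0,0.5,-3,0,70,0,0,0,0.5,-3,0,88,0,0,0,0.5,-3,0,100,0,0,0,0.5,-3,0,108,0,0,0,0.5,-3,0,113,0,0,0,0.5,-3,0,113,0,0,0,0.5],
)

```text
clock: 8.18
eef_pos: [481.7, 2.7, 50.3]
tool_rot: [-3.142, 0.0, 0.149]
force: [0.5, 1.0, -2.2]
width: 58.1
gripper_force: 64.3
```

Emit:
play_rows(
  deltas=[0,0,2,0,0,0,0.5,0,0,4,0,0,0,0.5,0,0,6,0,0,0,0.5,0,0,6,0,0,0,0.5],
)

```text
clock: 8.68
eef_pos: [481.8, 2.6, 44.6]
tool_rot: [3.142, -0.0, 0.149]
force: [-0.4, -0.1, 2.0]
width: 58.4
gripper_force: 64.6
```

Emit:
play_rows(
  deltas=[0,0,0,0,0,0,0.75,0,0,0,0,0,0,0.85,0,0,0,0,0,0,1,0,0,0,0,0,0,1,0,0,-15,0,0,0,1,0,0,-50,0,0,0,1,0,0,-90,0,0,0,1,0,0,-110,0,0,0,1],
)

```text
clock: 9.68
eef_pos: [482.7, 2.6, 157.3]
tool_rot: [3.141, -0.004, 0.149]
force: [0.2, 1.0, -0.1]
width: 85.3
gripper_force: 0.0
```

Emit:
play_rows(
  deltas=[148,-243,0,0,0,0,1,148,-243,0,0,0,0,1,148,-243,20,0,0,0,1,148,-243,30,0,0,0,0.8,148,-243,30,0,0,0,0.8,148,-243,30,0,0,0,0.8,148,-243,30,0,0,0,0.8],
)

```text
clock: 10.55
eef_pos: [591.9, 263.5, 124.9]
tool_rot: [3.14, 0.0, 0.148]
force: [-0.3, 0.0, -0.1]
width: 68.1
gripper_force: 0.0
```

```bash
python3 - <<'E'
from h import *
s=get_image("side");t=get_image("top")
cv2.imwrite('pics/vi.png',np.hstack([cv2.resize(s[170:270,290:370],(400,500),interpolation=cv2.INTER_CUBIC),cv2.resize(t[200:300,200:280],(400,500),interpolation=cv2.INTER_CUBIC)])[:,:,::-1])
E
```

```text
(no output)
```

View pics/vi.png

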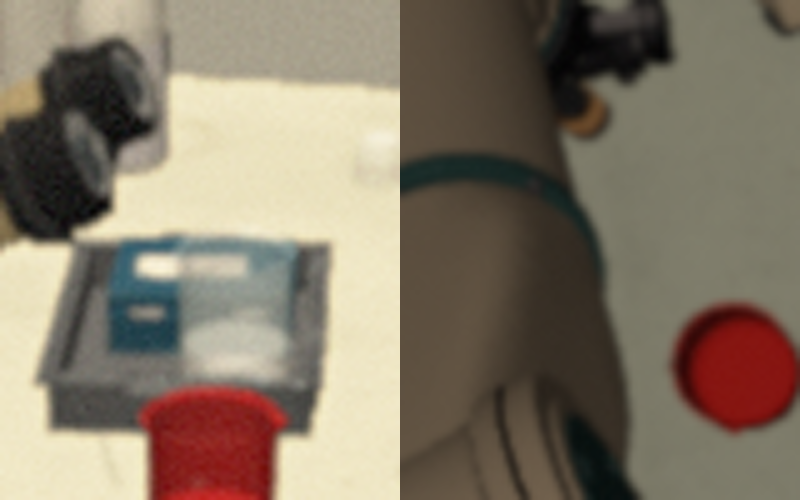

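The crop shows the beaker standing upright in the tray, with its base at (238, 365). The bottle is under the fingers at (585, 112).

Emit:
play_rows(
  deltas=[0,0,25,0,0,0,0.8,0,0,50,0,0,0,0.8,0,0,75,0,0,0,0.8,0,0,92,0,0,0,0.8,0,0,102,0,0,0,0.8,0,0,102,0,0,0,0.8],
)

```text
clock: 11.4
eef_pos: [591.9, 264.4, 22.1]
tool_rot: [3.141, 0.001, 0.148]
force: [0.3, 0.4, 0.6]
width: 68.2
gripper_force: 0.0
```

Emit:
play_rows(
  deltas=[0,0,0,0,0,0,0.6,0,0,0,0,0,0,0.5,0,0,0,0,0,0,0.4,0,0,0,0,0,0,0.3,0,0,0,0,0,0,0.2,0,0,0,0,0,0,0.2],
)

```text
clock: 12.15
eef_pos: [592.3, 265.2, 22.9]
tool_rot: [-3.141, -0.001, 0.149]
force: [-1.9, -0.0, 5.7]
width: 23.9
gripper_force: 58.6
```

Emit:
play_rows(
  deltas=[0,0,-4,0,0,0,0.2,0,0,-12,0,0,0,0.2,0,0,-25,0,0,0,0.2,0,0,-45,0,0,0,0.2,0,0,-70,0,0,0,0.2,0,0,-100,0,0,0,0.2,0,0,-125,0,0,0,0.2,0,0,-140,0,0,0,0.2,0,0,-148,0,0,0,0.2,0,0,-148,0,0,0,0.2],
)

```text
clock: 13.4
eef_pos: [592.1, 264.9, 170.6]
tool_rot: [-3.142, -0.0, 0.149]
force: [-0.2, -0.7, -0.7]
width: 24.2
gripper_force: 58.7
```

Emit:
play_rows(
  deltas=[-3,10,0,0,0,0,0.2,-12,36,0,0,0,0,0.2,-22,66,0,0,0,0,0.2,-34,102,0,0,0,0,0.2,-46,138,0,0,0,0,0.2,-57,172,0,0,0,0,0.2,-67,202,0,0,0,0,0.2,-75,226,0,0,0,0,0.2,-80,239,0,0,0,0,0.2,-81,243,0,0,0,0,0.2],
)

```text
clock: 14.65
eef_pos: [547.5, 11.7, 169.9]
tool_rot: [-3.142, 0.001, 0.147]
force: [-0.4, 0.0, -0.8]
width: 23.8
gripper_force: 58.7
```

```bash
python3 - <<'E'
from h import *
s=get_image("side")
cv2.imwrite('pics/vh.png',cv2.resize(s[150:270,285:385],(500,600),interpolation=cv2.INTER_CUBIC)[:,:,::-1])
print(read_state()['eef_pos'])
E
```

```text
[547.77909678  11.9234197  170.08012561]
```

View pics/vh.png

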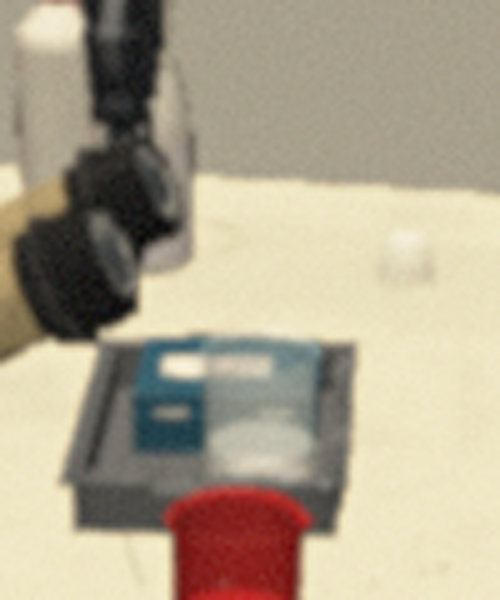

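The beaker stands upright at crop columns 203–318, with its base near row 450. The box lies flat, and the eyepiece hides the held bottle. I'll lower the bottle to just above the beaker's height and find it by colour.

Emit:
play_rows(
  deltas=[0,0,15,0,0,0,0.2,0,0,35,0,0,0,0.2,0,0,50,0,0,0,0.2,0,0,56,0,0,0,0.2,0,0,56,0,0,0,0.2],
)

```text
clock: 15.32
eef_pos: [547.8, 12.8, 113.8]
tool_rot: [-3.141, 0.001, 0.149]
force: [0.4, 0.1, -1.0]
width: 24.3
gripper_force: 58.7
```

```bash
cat >> h.py <<'E'
def proj(n,P):
    c=camera_info(n);K=np.array([[c['fx'],0,c['cx']],[0,c['fy'],c['cy']],[0,0,1]])
    M=np.linalg.inv(np.array(c['T']));r=cv2.Rodrigues(M[:3,:3])[0]
    return cv2.projectPoints(np.array([P],float),r,M[:3,3],K,np.array(c['distortion']))[0].reshape(-1,2).round(1)
E
python3 - <<'E'
from h import *
p=read_state()['eef_pos'];x,y=p[:2];print(p)
print('vial expected',proj('side',[[x,y,92],[x,y,150],[x-14,y,110],[x+14,y,110],[x,y,p[2]]]).tolist())
print('beaker base side',onz('side',(285+261/5-.4,150+448/5-.4),8))
s=get_image('side')
for r in range(196,232,2): print(r,' '.join('%3d,%3d,%3d'%tuple(v) for v in s[r,302:330:2]))
cv2.imwrite('pics/v3.png',s[:,:,::-1])
E
```

```text
[547.8296604   12.83078957 113.83046163]
vial expected [[311.5, 215.9], [310.8, 194.4], [316.6, 209.6], [305.9, 208.9], [311.2, 207.9]]
beaker base side [493.5 -38.7]
196  54, 52, 46 104,102, 93  96, 92, 87  82, 80, 76  42, 40, 39  23, 22, 22  15, 12,  9  12, 10, 12  37, 33, 32  91, 87, 79 147,139,124 227,214,179 238,229,195 234,224,187
198  39, 33, 32  75, 75, 70  74, 78, 73  96, 93, 86  90, 86, 80  34, 33, 34  24, 25, 21  92, 84, 79 139,129,119 150,141,129 146,139,126 227,214,179 239,229,196 235,225,189
200  35, 31, 27  54, 55, 54  66, 67, 65  75, 74, 71 109,104, 96  37, 34, 30  61, 61, 54 140,130,122 172,161,150 157,149,137 151,143,128 226,213,178 233,223,185 232,221,184
202  28, 29, 26  44, 43, 42  69, 68, 64  59, 62, 62  96, 93, 87  77, 70, 68  90, 85, 81 139,131,120 165,154,138 160,151,134 183,171,144 231,221,184 235,226,189 235,225,191
204  31, 28, 29  27, 23, 22  58, 56, 53  67, 70, 65  89, 87, 81  96, 95, 85 105,103, 94 155,146,123 195,185,154 215,200,167 231,222,180 233,224,186 235,228,191 236,226,191
206  34, 34, 29  24, 31, 18  40, 41, 37  72, 73, 67 101, 96, 92  93, 91, 
[... 1462 characters left out ...]
 196,186,167
224 229,217,179 127,120,110  93, 91, 83  63, 60, 56  82, 79, 77  69, 87, 92  54, 95,109  97,121,123 198,198,178 231,224,193 239,231,202 231,223,193 183,177,155 184,176,158
226 199,184,156 107,105, 98  79, 80, 75  68, 66, 62  83, 80, 79  67, 91,104  59,103,112  63,102,114  81,111,120  95,115,124 104,125,125 105,127,128 122,134,127 141,148,139
228 161,150,130 109,107, 99  68, 69, 63  93, 89, 85 111,109,105  71, 96,103  61, 94,104  61, 98,107  58, 97,108  54, 94,105  58, 97,110  63, 98,108 110,122,117 131,139,131
230 132,127,116 104,101, 93  58, 57, 55 107,102, 94 109,108,104  54, 75, 81  43, 74, 83  47, 72, 82  60, 81, 87  62, 84, 93  55, 81, 88  43, 69, 83 101,112,108 130,132,124
```

```bash
python3 - <<'E'
from h import *
for x in (478,484,490): print(x,proj('side',[[x,3,8],[x,3,83]]).tolist())
print(proj('side',[[547.8,12.8,5],[547.8,12.8,63]]))
E
```

```text
478 [[339.3, 246.3], [339.2, 219.6]]
484 [[337.0, 246.1], [336.8, 219.5]]
490 [[334.8, 245.9], [334.5, 219.3]]
[[312.4 246.7]
 [311.8 226.3]]
```

The bottle is centred in the grip: its brown base shows at side-view columns 305–314, against an expected 311. The beaker is at tray x ≈ −24 and the bottle at +40, so there is room to lower it.

Emit:
play_rows(
  deltas=[0,0,12,0,0,0,0.2,0,0,28,0,0,0,0.2,0,0,45,0,0,0,0.2,0,0,60,0,0,0,0.2,0,0,72,0,0,0,0.2,0,0,80,0,0,0,0.2,0,0,83,0,0,0,0.2,0,0,85,0,0,0,0.2,0,0,86,0,0,0,0.2,0,0,86,0,0,0,0.2],
)

```text
clock: 16.62
eef_pos: [548.2, 12.6, 28.6]
tool_rot: [3.142, -0.001, 0.149]
force: [0.4, 1.3, -0.3]
width: 24.3
gripper_force: 58.7
```

Emit:
play_rows(
  deltas=[0,0,0.5,0,0,0,0.2,0,0,0.5,0,0,0,0.34,0,0,0.5,0,0,0,0.4,0,0,0.5,0,0,0,0.43,0,0,0.5,0,0,0,0.43,0,0,-8,0,0,0,0.43,0,0,-25,0,0,0,0.43,0,0,-60,0,0,0,0.43,0,0,-110,0,0,0,0.5,0,0,-150,0,0,0,0.5],
)

```text
clock: 17.88
eef_pos: [548.4, 12.5, 181.5]
tool_rot: [3.141, -0.003, 0.149]
force: [-0.3, 0.3, -0.2]
width: 42.9
gripper_force: 0.0
```

Emit:
play_rows(
  deltas=[0,0,-70,0,0,0,0.5,-257,378,-70,0,0,0,0.5,-257,378,-70,0,0,0,0.5,-257,378,-70,0,0,0,0.5,-257,378,-70,0,0,0,0.5,-257,378,-70,0,0,0,0.5,-257,378,-70,0,0,0,0.5,-257,378,-70,0,0,0,0.5,-257,378,-70,0,0,0,0.5,-257,378,-70,0,0,0,0.5],
)

```text
clock: 19.12
eef_pos: [349.1, -400.2, 249.1]
tool_rot: [3.141, -0.001, 0.146]
force: [-0.0, 1.2, -0.5]
width: 42.4
gripper_force: 0.0
```

```bash
python3 - <<'E'
from h import *
t=get_image("top");b=cv2.imread('pics/top0.png')[:,:,::-1]
print('vial base/cap expected',proj('top',[[548,12.6,5],[548,12.6,63],[484,3,8],[484,3,83]]).tolist())
d=cv2.absdiff(t,b).max(2)
c=t[210:290,305:405].astype(int).sum(2)//3
dark=np.argwhere((c<32)&(d[210:290,305:405]>20));print('dark cap',len(dark),dark.mean(0)[::-1]+[305,210],dark.min(0),dark.max(0))
br=np.argwhere((c>85)&(d[210:290,305:405]>25));print('bright disc',len(br),br.mean(0)[::-1]+[305,210] if len(br) else '')
m=lambda i:(lambda q:q.mean(0)[::-1].round(1))(np.argwhere((i[210:290,345:400,2].astype(int)-i[210:290,345:400,0])>20)+[210,345])
print('box',m(b),m(t))
for r in range(224,276,3): print(r,' '.join('%3d'%v for v in c[r-210,10:52:2]))
s=get_image('side');o=cv2.imread('pics/v3.png')[:,:,::-1]
print('side vial',[s[r,312].tolist() for r in range(216,254,3)]);print(read_state()['eef_pos'])
E
```

```text
vial base/cap expected [[333.5, 238.7], [333.5, 235.5], [337.5, 263.0], [337.8, 260.1]]
dark cap 35 [333.28571429 235.4       ] [22 25] [28 31]
bright disc 340 [337.99117647 263.06470588]
box [369. 250.] [369. 250.]
224 114 113 113 114 113 113 109 109 107  95  94  89  75  71  70  64  56  57  60  55  54
227  97  92  88  77  73  71  65  57  60  64  53  56  58  45  44  43  38  38  44  51  55
230  57  53  56  58  46  45  46  39  40  43  51  56  58  63  65  65  66  67  67  67  66
233  60  58  56  61  65  65  66  60  32  19  26  53  67  68  67  67  67  57  49  46  45
236  68  55  61  67  68  68  65  47  20  17  17  35  62  67  67  68  66  50  43  42  42
239  70  59  65  68  67  67  65  55  46  38  44  53  63  67  67  68  67  75  55  42  41
242  82  58  60  67  68  68  68  62  50  50  48  57  67  68  68  67  67  64  62  42  43
245  87  56  61  67  68  68  68  68  67  67  68  67  67  67  67  68  68  67  54  42  42
248  66  63  59  64  67  67  67  68  68  68  70  75  78  74  71  68  68  67  51  41  43
251  66  60  58  64  68  67  68  71  76  71  64  65  66  66  70  76  73  68  57  41  43
254 
[... 250 characters left out ...]
3  82  50
263  74  65  60  56  62  70  88 111 114 114 114 114 114 114 114 114 110  85  80  74  51
266  93  92  74  62  62  67  79 108 114 114 114 113 114 114 115 113 109  86  71  65  50
269 114 114  89  56  59  67  68  82 109 114 115 114 114 114 114 111  87  69  67  65  44
272 112 112  95  67  62  65  68  68  73  91 108 113 111 107  92  74  66  67  68  67  63
275 113 113 107  69  57  63  68  69  67  68  68  72  70  64  66  67  60  63  65  58  61
side vial [[235, 226, 185], [102, 99, 91], [73, 81, 81], [71, 86, 93], [58, 57, 50], [44, 38, 35], [102, 72, 46], [147, 100, 62], [132, 86, 68], [134, 126, 111], [111, 107, 101], [81, 77, 71], [77, 74, 70]]
[ 351.022772   -397.48121766  248.65360112]
```

The black cap is at (333.3, 235.4) and the beaker's base at (338.0, 263.1), both within 0.5 px of where they should appear standing upright on the tray floor. The slide box hasn't moved.

```bash
python3 -c "from cell import *; print(finish_job())"
```

```text
the job is handed in; nothing more can be done
None
```

I handed the job in at about 19 s: the beaker and the bottle stand upright side by side in the tray's free strip, the slide box has not moved, and the arm is clear. The gripper's fixed force put about 60 N on both items, above the 25 N they are said to bear; I saw no sign of damage.

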